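# Walk a radar waveguide onto its taped footprints

### The job

Walk the long brass waveguide, the one with a round flange at one end and a square flange at the other (not the short one with two square flanges), across the bench onto its taped footprints without lifting it off the bench. First swing its square end round onto the square tape mark while the round end stays where it stands as the pivot; then swing the round end onto the round tape mark while the square end stays on its own.

Things in the scene. Friction and masses are not known exactly. Their poses are not given: they have to be found in the camera images.
- guide: The long waveguide, brass, 0.35 to 0.65 kg: a straight bar 20 mm wide, from 9 to 47 mm above the bench, standing and sliding on an upright flange 8 mm thick at each end: one round, 56 mm across, one square, 56 by 56 mm, centres 220 mm apart. Origin: on the bench under the centre of the round flange; x runs along the bar to the square flange, z is up.
- square_end (a point): On the bench under the centre of the long waveguide's square flange (220 mm along x from guide's origin); axes as guide.
- marks: Two flat outlines of pale tape on the bench, no obstacle: a square, 88 mm outside, and a ring, 92 mm outside, centres 220 mm apart. Origin: centre of the square; x points to the centre of the ring. At the start the round flange stands about 220 mm (within 10) from the square's centre, so one swing of each end does it; the shorter turn of each (80 to 110 degrees) is free.
Not all that is in view belongs to the job. What is shaped like the guide but blue is not meant.

How it is judged:
By the outcome, as a careful person would: the job done as asked, in the order asked, and still so for the second after the job is handed in, with the robot touching nothing.
It also fails if it takes over 61 s, if anything falls off the work surface, if the arm or the gripper's body presses on something with over 40 N, if the wrist force passes 120 N, or if a joint passes its speed limit or range.

### The arm

A 6-joint arm with a two-finger parallel gripper is mounted at the origin on the work surface. World frame = base frame: x ahead of the robot, y to its left, z up, the work surface at z = 0. Lengths are in mm, angles in rad, forces in N, time in s.
With the tool pointing down it reaches from about 425 to 950 mm from the base axis. Payload 14.7 kg.
Tool frame: the origin (TCP) lies midway between the tips of the shut fingers; the grasp point (between the pads) lies 19 mm behind it (manip.tcp_to_grasp is the distance from the TCP to the grasp point, in mm); z points along the fingers, y is the line along which they close (so a half turn about z gives the same grasp; the last joint's range is limited). The gripper opens to 85 mm and grips with 20 to 120 N. Pads are 22 mm wide; open, the fingers measure 114 mm over their backs; the gripper's body (76 mm by 85 mm) begins 54 mm behind the grasp point. The pads swing forward as they close: fully open they stand 13 mm farther back than shut.
Start: joints at [-1.375, 0.48, 1.596, -0, 1.065, -0.047], TCP at [156.291, -630.924, 208.197] pointing down, gripper open.
Joint ranges: [-2.75, 2.75], [-0.82, 2.05], [0.23, 2.67], [-1.56, 4.7], [0.09, 2.69], [-2.92, 2.92]. Speed limits (rad/s): [1.89, 1.89, 2.39, 3.01, 3.01, 3.01].

### API

Orientations are given as a unit quaternion [w, x, y, z].
In Python, from rig import status, cams, sign_off, models, manip gives the robot as it stands.
- The arm moves only by the tool arm_command, never from a script. Its argument "increments" is a list of rows, each a list of 3 entries, a list of its own where there are three numbers: the opening, from 0 (shut) to 1 (fully open), then the shift along the world's x, y, z in cm, then the turn, a rotation vector about the world's x, y, z in units of 5 degrees (1.0 is 5 degrees). In form: [[hand, [dx, dy, dz], [rx, ry, rz]], ...]. A call has 1 to 12 rows; each row shifts and turns the commanded pose from where the row before left it; what a row does not reach is not made up. A row lasts 1/12 s, in which the tool goes at most 41.7 mm and 7.16 degrees, less where a joint would pass 70% of its speed; a pose out of reach is approached as far as the arm can. A call is refused whole if a number of a shift passes 4.17 or a number of a turn 1, either way. A call with a gripper value outside its range is refused whole. The fingers move at their own pace and stop on an object; the grip force is fixed at half the most. Time passes only in rows, so rows that do not move let the fingers close. It gives the time, the measured TCP pose, the force, the opening and the grip force at its end, in the units of the state.
- status.get_obs(): the state, without advancing time (a new reading comes with each control period).
- cams.snapshot(name): name is "side" or "top" or "wrist"; returns a dict with "frame" (480x640x3 uint8, blue, green, red), "z_map" (480x640 float32, mm along the optical axis (not along the pixel's ray), 0 where there is no reading), "camera_matrix" (3x3 intrinsics, pixels), "world_from_camera" (4x4, takes a point from camera to world coordinates). Camera axes: x right, y down, z forward; pixel columns grow to the right and rows downward; lengths in mm; the calibration is good to about 2 mm. The wrist camera is an equidistant fisheye: a pixel r from the principal point sees the ray r / f radians off the axis. A picture is of the moment at which its call begins.
- sign_off(): hands the job in; it is judged then, once.
Trained networks look in a picture, given as the dict that the camera call returned (one of the last four; its "shot" number tells which), for a name from the list of things; names that differ only in an ending like _2 or _b are one class to them, and where a whole thing is asked for, a point or a joint stands for the part that bears it (a point fixed in the world has none). Each returns a list of dicts, best first, with "p" (0 to 1); they miss things now and then, are a little off and sometimes report something else, mostly with a low value. They report only what shows in the picture. A call takes as long as a camera call. They do not tell look-alikes from the thing itself.
- models.find_in(picture, query): "extent" ([left, top, right, bottom] in pixels, round what is visible of it).
- models.landmark_of(picture, query): "position" ([row, column] in pixels: a listed point, or the origin of a listed thing).
The state is a dict: "clock": time; "joint_positions": joint angles; "qd": joint speeds; "tau": joint torques, N m; "ee_pos": TCP position; "orientation": TCP orientation; "contact_force": force on the tool from outside, world axes, zero at the start; "ft_torque": the same for the moment, N m; "width": opening from 0.0 (shut) to 1.0 (fully open); "grip_force": force on a finger pad.
Only numpy, scipy, OpenCV 4.12 (cv2) and the standard library are available. Lean on these libraries where they do the work, as an engineer would, in place of code of your own. Each camera call takes 0.05 s, during which the arm holds its last target. There are 200 camera calls.

## Working session

There is one attempt and no reset: what is moved stays moved. The work goes in short steps, Python scripts to look and compute and a tool call to move; the robot and the scene stay as the last step left them, time stands still between calls to the robot, and variables do not carry over. Pictures are saved under pics/ and viewed, at most 10 in all, crops included, and the job is handed in when it is done.

Besides the shell and the picture viewer there is one more tool, called as a command line: name --argument value ..., lists and objects as JSON in quotes. arm_command: Moves the arm, as the interface text tells. Its arguments: {"type":"object","properties":{"increments":{"type":"array","items":{"type":"array"}}},"required":["increments"]}

```bash
ls; mkdir -p pics
cat > h.py <<'E'
import numpy as np, cv2
from rig import status, cams, sign_off, models, manip
def pt(s,r,c,z=None):
    """pixel -> world; by depth, or on plane z"""
    K=s["camera_matrix"];T=s["world_from_camera"]
    d=np.array([(c-K[0,2])/K[0,0],(r-K[1,2])/K[1,1],1.])
    if z is None: p=d*s["z_map"][int(r),int(c)]; return T[:3,:3]@p+T[:3,3]
    w=T[:3,:3]@d; return T[:3,3]+w*(z-T[2,3])/w[2]
E
python3 - <<'E'
from h import *
for n in ("top","side"):
    s=cams.snapshot(n); cv2.imwrite(f"pics/{n}0.png",s["frame"])
    print(n,s["world_from_camera"].round(2).tolist(),s["camera_matrix"].tolist())
    for q in("guide","marks"):
        for f in models.find_in(s,q)[:4]: print(q,f)
    for q in("guide","square_end","marks"):
        for f in models.landmark_of(s,q)[:4]: print(q,f,pt(s,*f["position"],0).round(0))
print(status.get_obs())
E
```

```text
pics
top [[-0.03, -1.0, 0.06, 454.15], [-1.0, 0.03, -0.02, 54.2], [0.02, -0.06, -1.0, 985.74], [0.0, 0.0, 0.0, 1.0]] [[453.7360713376665, 0.0, 319.7335631812664], [0.0, 453.7360713376665, 245.85897157109397], [0.0, 0.0, 1.0]]
guide {'extent': [420.2, 309.2, 502.8, 422.7], 'p': 0.87}
guide {'extent': [153.7, 352.0, 221.2, 470.7], 'p': 0.6}
guide {'extent': [366.5, 208.5, 470.0, 278.7], 'p': 0.57}
marks {'extent': [208.5, 157.2, 340.1, 261.2], 'p': 0.77}
guide {'position': [268.0, 371.0], 'p': 0.84} [464. -76.   0.]
guide {'position': [318.4, 431.4], 'p': 0.76} [ 351. -204.    0.]
guide {'position': [357.7, 171.8], 'p': 0.64} [284. 356.   0.]
square_end {'position': [221.4, 458.2], 'p': 0.82} [ 561. -272.    0.]
square_end {'position': [410.5, 479.2], 'p': 0.6} [ 153. -298.    0.]
square_end {'position': [452.9, 207.2], 'p': 0.6} [ 84. 283.   0.]
marks {'position': [185.6, 316.0], 'p': 0.63} [648.  39.   0.]
side [[0.99, -0.11, 0.1, 398.51], [-0.15, -0.71, 0.69, -740.93], [-0.0, -0.7, -0.72, 845.81], [0.0, 0.0, 0.0, 1.0]] [[507.1809526521703, 0.0, 317.8612181905876], [0.0, 507.18095265
[... 802 characters left out ...]
lock': 0.6, 'joint_positions': array([-1.37458379e+00,  4.80217657e-01,  1.59628192e+00,  1.84694923e-05,
        1.06509774e+00, -4.65703181e-02]), 'qd': array([ 0.00059798, -0.0002478 , -0.0014303 , -0.00066548, -0.00051615,
        0.00148511]), 'tau': array([ 1.86649006e-03, -9.50050807e+01, -4.30504167e+01,  1.49493344e-04,
        1.39183619e-03,  3.89337151e-05]), 'ee_pos': array([ 156.30932864, -630.93066686,  208.19184221]), 'orientation': array([-2.92571321e-06,  9.92641646e-01,  1.21089071e-01,  7.88223245e-06]), 'contact_force': array([ 0.10290815, -0.2642165 , -0.09947677]), 'ft_torque': array([0.04998784, 0.03812495, 0.02582679]), 'grip_force': 0.0, 'width': 0.9962854523546771}
```

View pics/top0.png

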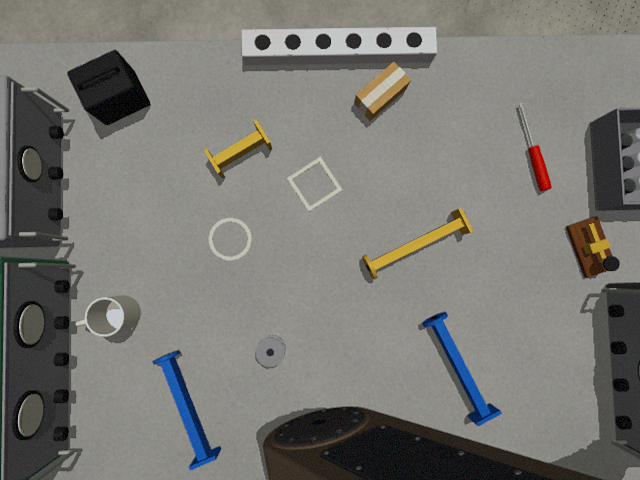

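View pics/side0.png

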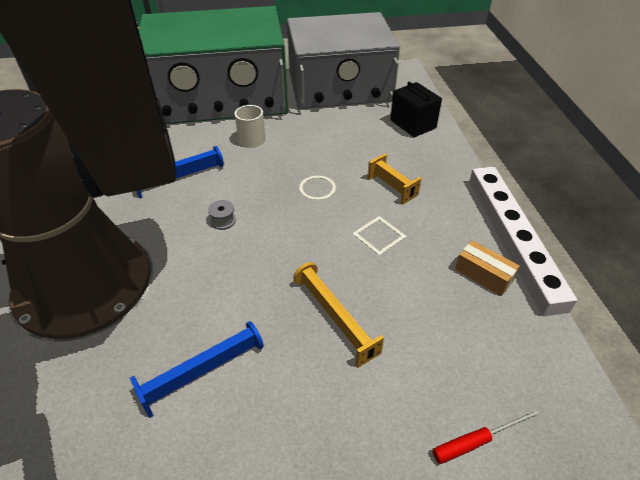

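Candidates (top view): long brass with round and square ends (415,245), short brass (238,148), and blue long ones (460,370) and (187,410). I choose the long brass one at (415,245). Next I'll measure it and the marks and make the close crop.

```bash
cat >> h.py <<'E'
def brass(s,z=47):
    """bar-top points of brass, by depth, in world"""
    hsv=cv2.cvtColor(s["frame"],cv2.COLOR_BGR2HSV)
    m=cv2.inRange(hsv,(15,120,60),(35,255,255))
    return m
def world(s,m):
    r,c=np.nonzero(m); K=s["camera_matrix"];T=s["world_from_camera"]; z=s["z_map"][r,c].astype(float)
    P=np.stack([(c-K[0,2])/K[0,0]*z,(r-K[1,2])/K[1,1]*z,z],1)
    return P[z>0]@T[:3,:3].T+T[:3,3]
def guide(s,near):
    n,l,st,ce=cv2.connectedComponentsWithStats(brass(s))
    ids=[i for i in range(1,n) if st[i,4]>150]
    for i in ids:
        P=world(s,l==i); 
        R=cv2.minAreaRect(P[:,:2].astype(np.float32))
        Pb=P[(P[:,2]>30)&(P[:,2]<70)]
        c=P[:,:2].mean(0); v=np.linalg.svd(Pb[:,:2]-Pb[:,:2].mean(0),full_matrices=False)[2][0]
        if near is not None and np.hypot(*(c-near))>90: continue
        t=(P[:,:2]-Pb[:,:2].mean(0))@v
        a,b=np.percentile(t,[.5,99.5]); m=Pb[:,:2].mean(0)
        print("brass",R,"ends",(m+a*v).round(1),(m+b*v).round(1),"len",b-a,"ang",np.degrees(np.arctan2(v[1],v[0])).round(1),"zmax",np.percentile(P[:,2],95))
def tape(s):
    f=s["frame"]; 
    m=cv2.inRange(cv2.cvtColor(f,cv2.COLOR_BGR2HSV),(18,15,185),(45,90,255))
    m=cv2.morphologyEx(m,cv2.MORPH_CLOSE,np.ones((3,3)))
    cs,_=cv2.findContours(m,cv2.RETR_EXTERNAL,cv2.CHAIN_APPROX_NONE)
    for c in cs:
        if max(cv2.boundingRect(c)[2:])<25: continue
        W=np.array([pt(s,r,q,0)[:2] for q,r in c[:,0]],np.float32)
        print("tape px",cv2.boundingRect(c),"rect",cv2.minAreaRect(W),"circ",cv2.minEnclosingCircle(W))
E
python3 - <<'E'
from h import *
s=cams.snapshot("top"); guide(s,None); tape(s)
for q in("guide","square_end"):
    print(q,pt(s,*{"guide":(268,371),"square_end":(221.4,458.2)}[q],0).round(1))
s2=cams.snapshot("side"); guide(s2,None); tape(s2)
a=cv2.resize(s["frame"][195:295,350:490],None,fx=4,fy=4); b=cv2.resize(s2["frame"][250:375,280:395],None,fx=4,fy=3.2)
a=cv2.resize(a,(400,300));b=cv2.resize(b,(400,300))
cv2.imwrite("pics/crop.png",np.hstack([a,b]))
E
```

```text
brass ((859.64013671875, -95.84744262695312), (16.073253631591797, 110.34500885009766), 41.31230926513672) ends [ 895.4 -136.9] [823.8 -54.2] len 109.3460044605951 ang 130.9 zmax 52.18809794360006
brass ((830.4120483398438, -119.75159454345703), (16.152732849121094, 110.22830963134766), 40.45503234863281) ends [ 864.9 -162. ] [794.6 -79.2] len 108.66223050490095 ang 130.3 zmax 51.31425203116632
brass ((722.8584594726562, 203.78030395507812), (56.01011276245117, 131.2642059326172), 30.34836769104004) ends [753.9 146.5] [690.1 256. ] len 126.74162899225072 ang 120.2 zmax 56.90010872520391
brass ((512.0979614257812, -168.7728271484375), (53.89738082885742, 227.96388244628906), 24.529964447021484) ends [ 559.7 -271.7] [465.7 -65.2] len 226.8453447584755 ang 114.5 zmax 54.44681187650256
brass ((505.6283874511719, -561.1971435546875), (89.4916000366211, 59.10457992553711), 37.69515609741211) ends [ 545.4 -542.8] [ 464.5 -565.5] len 84.01076920729767 ang -164.3 zmax 39.46411213328453
tape px (209, 218, 42, 42) rect ((536.09326171875, 229.32630920410156), (88.8044204711914, 89.2868423461914)
[... 1431 characters left out ...]
05380249023438), 13.40777587890625) circ ((775.769287109375, -426.30694580078125), 41.131832122802734)
tape px (463, 244, 54, 32) rect ((875.8863525390625, -68.61679077148438), (22.187463760375977, 119.04376983642578), 40.38176727294922) circ ((876.8567504882812, -67.92868041992188), 59.861602783203125)
tape px (353, 216, 54, 39) rect ((653.9815673828125, 41.95796203613281), (90.48589324951172, 90.93031311035156), 32.1085205078125) circ ((654.7022094726562, 41.37677001953125), 61.196353912353516)
tape px (299, 175, 37, 25) rect ((536.9967041015625, 229.66293334960938), (91.04861450195312, 93.05632019042969), 43.24567794799805) circ ((536.9146118164062, 228.91232299804688), 47.21358108520508)
```

View pics/crop.png

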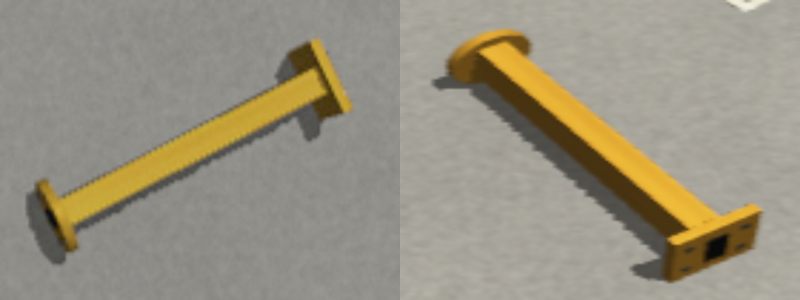

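The crop confirms it: brass, round flange at the near-left end (about 371,268 in top) and square flange at the far right (462,222). The marks are at square (653,42) and ring (536.5,229). Moving above the bar's middle.

arm_command --increments '[[1,[1.48,1.92,-0.2],[0,0,0.84]],[1,[1.48,1.92,-0.2],[0,0,0.84]],[1,[1.48,1.92,-0.2],[0,0,0.84]],[1,[1.48,1.92,-0.2],[0,0,0.84]],[1,[1.48,1.92,-0.2],[0,0,0.84]],[1,[1.48,1.92,-0.2],[0,0,0.84]],[1,[1.48,1.92,-0.2],[0,0,0.84]],[1,[1.48,1.92,-0.2],[0,0,0.84]],[1,[1.48,1.92,-0.2],[0,0,0.84]],[1,[1.48,1.92,-0.2],[0,0,0.84]],[1,[1.48,1.92,-0.2],[0,0,0.84]],[1,[1.48,1.92,-0.2],[0,0,0.84]]]'

```text
clock: 1.7
ee_pos: [334.5, -399.6, 184.2]
orientation: [0.0, 0.846, 0.534, 0.0]
contact_force: [1.0, 0.1, -0.4]
width: 1.002
grip_force: 0.0
```

arm_command --increments '[[1,[1.48,1.92,-0.2],[0,0,0.84]],[1,[1.48,1.92,-0.2],[0,0,0.84]],[1,[1.48,1.92,-0.2],[0,0,0.84]],[1,[1.48,1.92,-0.2],[0,0,0.84]],[1,[1.48,1.92,-0.2],[0,0,0.84]],[1,[1.48,1.92,-0.2],[0,0,0.84]],[1,[1.48,1.92,-0.2],[0,0,0.84]],[1,[1.48,1.92,-0.2],[0,0,0.84]],[1,[1.48,1.92,-0.2],[0,0,0.84]],[1,[1.48,1.92,-0.2],[0,0,0.84]],[1,[1.48,1.92,-0.2],[0,0,0.84]],[1,[1.48,1.92,-0.2],[0,0,0.84]]]'

```text
clock: 2.7
ee_pos: [512.2, -169.1, 160.2]
orientation: [0.0, 0.538, 0.843, 0.0]
contact_force: [-0.0, 0.7, -0.1]
width: 1.001
grip_force: 0.0
```

```bash
cat >> h.py <<'E'
def fish_pts(s,m):
    r,c=np.nonzero(m); K=s["camera_matrix"];T=s["world_from_camera"]; z=s["z_map"][r,c].astype(float)
    u=(c-K[0,2])/K[0,0]; v=(r-K[1,2])/K[1,1]; th=np.hypot(u,v); k=np.tan(th)/np.maximum(th,1e-9)
    P=np.stack([u*k*z,v*k*z,z],1)
    return P[(z>0)&(th<1.3)]@T[:3,:3].T+T[:3,3]
def bar(s,near,lo=40,hi=52):
    """bar top-surface centreline from the wrist picture"""
    P=fish_pts(s,brass(s)); P=P[(P[:,2]>lo)&(P[:,2]<hi)&(np.hypot(*(P[:,:2]-near).T)<85)]
    m=P[:,:2].mean(0); v=np.linalg.svd(P[:,:2]-m,full_matrices=False)[2][0]
    n=np.array([-v[1],v[0]]); a,b=np.percentile((P[:,:2]-m)@n,[1,99]); m=m+n*(a+b)/2
    print("bar pt",m.round(1),"ang",np.degrees(np.arctan2(v[1],v[0])).round(2),"width",b-a,"z",np.median(P[:,2]).round(1),len(P))
def tool():
    o=status.get_obs(); q=o["orientation"]; R=np.zeros(3)
    from scipy.spatial.transform import Rotation as Ro
    M=Ro.from_quat([q[1],q[2],q[3],q[0]]).as_matrix()
    print("t",o["clock"],"tcp",o["ee_pos"].round(1),"yaw",np.degrees(np.arctan2(M[1,0],M[0,0])).round(2),"zax",M[:,2].round(3),"j6",o["joint_positions"][5].round(2),"w",o["width"],"F",o["contact_force"].round(1),"g",o["grip_force"])
E
python3 - <<'E'
from h import *
s=cams.snapshot("wrist"); cv2.imwrite("pics/w1.png",s["frame"]); tool(); bar(s,np.array([512,-171]))
guide(cams.snapshot("side"),np.array([512,-171]))
E
```

```text
t 2.75 tcp [ 514.4 -166.5  160. ] yaw 115.3 zax [ 0.001  0.001 -1.   ] j6 -0.81 w 0.9950629555551593 F [ 1.6  3.9 -1.1] g 0.0
bar pt [ 511.9 -164.7] ang -65.42 width 18.513485752622188 z 46.6 5090
brass ((502.8890686035156, -175.316162109375), (86.37779235839844, 231.78330993652344), 24.374624252319336) ends [463.8 -70.7] [ 558.9 -276.1] len 226.41624132726932 ang -65.1 zmax 54.83087801830488
```

View pics/w1.png

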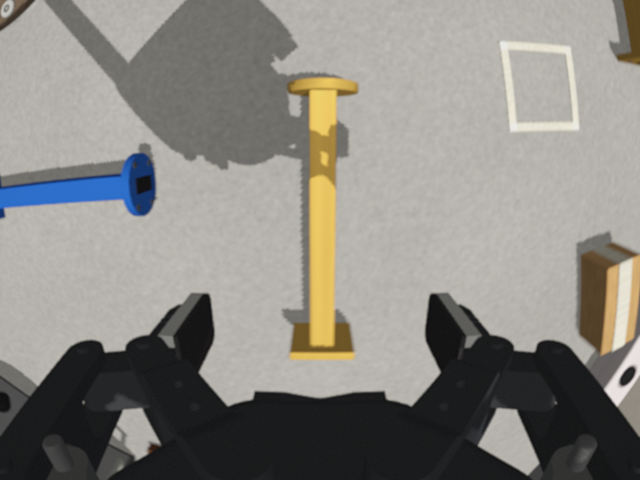

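The wrist view shows the bar upright at column 322, with the round flange at row 87 and the square flange at row 342, centred between the fingers. Descending.

arm_command --increments '[[1,[0,0,-1.8],[0,0,-0.1]],[1,[0,0,-1.8],[0,0,0]],[1,[0,0,-1.8],[0,0,0]],[1,[0,0,-1.8],[0,0,0]],[1,[0,0,-1.8],[0,0,0]],[1,[0,0,-1.8],[0,0,0]],[1,[0,0,-1.2],[0,0,0]],[1,[0,0,-0.8],[0,0,0]],[1,[0,0,0],[0,0,0]],[1,[0,0,0],[0,0,0]]]'

```text
clock: 3.63
ee_pos: [511.4, -170.3, 32.3]
orientation: [-0.0, 0.543, 0.84, -0.0]
contact_force: [0.5, -0.6, -0.2]
width: 1.002
grip_force: 0.0
```

Run:
```python
from h import *
tool(); s=cams.snapshot("wrist"); bar(s,np.array([512,-171]))
```

```text
t 3.6333 tcp [ 511.4 -170.3   32.3] yaw 114.18 zax [-0.  0. -1.] j6 -0.8 w 1.001808995730847 F [ 0.5 -0.6 -0.2] g 0.0
bar pt [ 504.  -149.6] ang -65.49 width 18.9490380636783 z 46.6 13291
```

arm_command --increments '[[1,[0.17,0.08,-1.0],[0,0,0.06]],[1,[0,0,-1.0],[0,0,0]],[1,[0,0,0],[0,0,0]],[0,[0,0,0],[0,0,0]],[0,[0,0,0],[0,0,0]],[0,[0,0,0],[0,0,0]],[0,[0,0,0],[0,0,0]],[0,[0,0,0],[0,0,0]],[0,[0,0,0],[0,0,0]],[0,[0,0,0],[0,0,0]],[0,[0,0,0],[0,0,0]],[0,[0,0,0],[0,0,0]]]'

```text
clock: 4.68
ee_pos: [513.6, -169.4, 12.6]
orientation: [0.0, 0.541, 0.841, 0.0]
contact_force: [0.4, 0.9, 5.0]
width: 0.211
grip_force: 59.0
```

Run:
```python
from h import *
tool(); s=cams.snapshot("wrist"); bar(s,np.array([512,-171]))
P=fish_pts(s,brass(s)); P=P[(np.hypot(*(P[:,:2]-[512,-171]).T)<150)]
d=np.array([.4156,-.9096]); t=(P[:,:2]-[513,-170])@d; print("along",np.percentile(t,[.3,99.7]))
guide(cams.snapshot("side"),np.array([512,-171]))
# arc rows for pivot: from angle a0 to a1, radius vector
c=status.get_obs()["ee_pos"][:2]; R=np.array([466.5,-71.])
v=c-R; n=48; a=np.radians(96.6)/n
print("a/row units",96.6/n/5)
def arc(v,tot,n):
    p=[np.array([[np.cos(k*tot/n),-np.sin(k*tot/n)],[np.sin(k*tot/n),np.cos(k*tot/n)]])@v for k in range(n+1)]
    return np.diff(p,axis=0)/10
print(arc(v,np.radians(96.6),48).round(3).tolist())
```

```text
t 4.6833 tcp [ 513.6 -169.4   12.6] yaw 114.51 zax [ 0.001 -0.    -1.   ] j6 -0.8 w 0.21064401375162406 F [0.4 0.9 5. ] g 58.99775683879852
bar pt [ 500.9 -143.3] ang -65.4 width 18.862107522804962 z 46.6 15564
along [-112.01903214   40.46052739]h.py:25: RuntimeWarning: Mean of empty slice.
  c=P[:,:2].mean(0); v=np.linalg.svd(Pb[:,:2]-Pb[:,:2].mean(0),full_matrices=False)[2][0]
  ret = um.true_divide(
Traceback (most recent call last):
  File "h.py", line 25, in guide
    c=P[:,:2].mean(0); v=np.linalg.svd(Pb[:,:2]-Pb[:,:2].mean(0),full_matrices=False)[2][0]
                         ~~~~~~~~~~~~~~~~~~~~~~~~~~~~~~~~~~~~~~~~~~~~~~~~~~~~~~~~~~~~~~~^^^
IndexError: index 0 is out of bounds for axis 0 with size 0
```

Gripped at 59 N. The wrist view puts the round centre at about (467.5,-71.5), so the swing is +96.9°. I'll work out the rows.

```bash
cat >> h.py <<'E'
def arc(c,R,deg,n):
    v=np.array(c,float)-R; k=np.radians(deg)*np.arange(n+1)/n
    p=np.stack([np.cos(k)*v[0]-np.sin(k)*v[1],np.sin(k)*v[0]+np.cos(k)*v[1]],1)/10
    q=np.round(p-p[0],2); u=round(deg/n/5,3)
    print("turn",u); 
    for d in np.diff(q,axis=0).round(2): print(d.tolist(),end=" ")
    print("end",p[-1]*10+R)
E
python3 -c "
from h import *
arc(status.get_obs()['ee_pos'][:2],[467.5,-71.5],96.9,36)"
```

```text
turn 0.538
[0.45, 0.23] [0.45, 0.25] [0.43, 0.26] [0.42, 0.29] [0.4, 0.31] [0.39, 0.33] [0.37, 0.34] [0.36, 0.36] [0.34, 0.38] [0.32, 0.39] [0.3, 0.41] [0.29, 0.43] [0.26, 0.43] [0.24, 0.45] [0.22, 0.45] [0.2, 0.47] [0.18, 0.48] [0.15, 0.48] [0.14, 0.49] [0.1, 0.5] [0.09, 0.5] [0.06, 0.5] [0.04, 0.51] [0.01, 0.51] [-0.01, 0.51] [-0.03, 0.5] [-0.06, 0.51] [-0.08, 0.5] [-0.11, 0.5] [-0.12, 0.49] [-0.16, 0.48] [-0.17, 0.48] [-0.2, 0.47] [-0.21, 0.46] [-0.24, 0.45] [-0.26, 0.43] end [559.13365968 -14.02622247]
```

arm_command --increments '[[0,[0.45,0.23,0],[0,0,0.538]],[0,[0.45,0.25,0],[0,0,0.538]],[0,[0.43,0.26,0],[0,0,0.538]],[0,[0.42,0.29,0],[0,0,0.538]],[0,[0.4,0.31,0],[0,0,0.538]],[0,[0.39,0.33,0],[0,0,0.538]],[0,[0.37,0.34,0],[0,0,0.538]],[0,[0.36,0.36,0],[0,0,0.538]],[0,[0.34,0.38,0],[0,0,0.538]],[0,[0.32,0.39,0],[0,0,0.538]],[0,[0.3,0.41,0],[0,0,0.538]],[0,[0.29,0.43,0],[0,0,0.538]]]'

```text
clock: 5.78
ee_pos: [558.8, -129.7, 12.6]
orientation: [0.0, 0.285, 0.959, -0.0]
contact_force: [-1.6, -2.9, 4.5]
width: 0.211
grip_force: 59.0
```

```bash
cat >> h.py <<'E'
def round_end():
    tool(); s=cams.snapshot("wrist"); o=status.get_obs()["ee_pos"][:2]
    bar(s,o); P=fish_pts(s,brass(s)); P=P[np.hypot(*(P[:,:2]-o).T)<150]
    print("flange pts range z", np.percentile(P[:,2],[1,99]))
    from scipy.spatial.transform import Rotation as Ro
    q=status.get_obs()["orientation"]; x=Ro.from_quat([q[1],q[2],q[3],q[0]]).as_matrix()[:2,0]
    t=(P[:,:2]-o)@x; e=np.percentile(t,99.7); print("round centre ~",(o+x*(e-4)).round(1),e.round(1))
E
python3 -c "
from h import *
round_end()"
```

```text
t 5.7833 tcp [ 558.8 -129.7   12.6] yaw 146.91 zax [ 0.001 -0.    -1.   ] j6 -1.27 w 0.2110030563291438 F [-1.6 -2.9  4.5] g 59.00984287261963
bar pt [ 533.6 -113.8] ang -33.42 width 18.938729197466664 z 46.6 15689
flange pts range z [19.69793777 55.9330563 ]
round centre ~ [468.5 -70.3] 112.2
```

arm_command --increments '[[0,[0.26,0.43,0],[0,0,0.538]],[0,[0.24,0.45,0],[0,0,0.538]],[0,[0.22,0.45,0],[0,0,0.538]],[0,[0.2,0.47,0],[0,0,0.538]],[0,[0.18,0.48,0],[0,0,0.538]],[0,[0.15,0.48,0],[0,0,0.538]],[0,[0.14,0.49,0],[0,0,0.538]],[0,[0.1,0.5,0],[0,0,0.538]],[0,[0.09,0.5,0],[0,0,0.538]],[0,[0.06,0.5,0],[0,0,0.538]],[0,[0.04,0.51,0],[0,0,0.538]],[0,[0.01,0.51,0],[0,0,0.538]]]'

```text
clock: 6.83
ee_pos: [575.9, -72.0, 12.6]
orientation: [0.001, 0.008, 1.0, -0.0]
contact_force: [1.9, -2.2, 3.9]
width: 0.216
grip_force: 59.1
```

arm_command --increments '[[0,[-0.01,0.51,0],[0,0,0.538]],[0,[-0.03,0.5,0],[0,0,0.538]],[0,[-0.06,0.51,0],[0,0,0.538]],[0,[-0.08,0.5,0],[0,0,0.538]],[0,[-0.11,0.5,0],[0,0,0.538]],[0,[-0.12,0.49,0],[0,0,0.538]],[0,[-0.16,0.48,0],[0,0,0.538]],[0,[-0.17,0.48,0],[0,0,0.538]],[0,[-0.2,0.47,0],[0,0,0.538]],[0,[-0.21,0.46,0],[0,0,0.538]],[0,[-0.24,0.45,0],[0,0,0.538]],[0,[-0.26,0.43,0],[0,0,0.538]]]'

```text
clock: 7.83
ee_pos: [559.5, -14.1, 12.6]
orientation: [0.001, -0.271, 0.963, -0.0]
contact_force: [2.2, -1.0, 2.4]
width: 0.216
grip_force: 59.0
```

Run:
```python
from h import *
round_end()
a=cams.snapshot("side");b=cams.snapshot("top")
cv2.imwrite("pics/m1.png",np.hstack([cv2.resize(a["frame"][130:370,220:540],(400,300)),cv2.resize(b["frame"][110:350,200:520],(400,300))]))
```

```text
t 7.8333 tcp [559.5 -14.1  12.6] yaw -148.6 zax [ 0.002 -0.    -1.   ] j6 -2.2 w 0.2156596853329871 F [ 2.2 -1.   2.4] g 58.981908559799194
bar pt [533.9 -29.5] ang 31.13 width 19.00256293649305 z 46.7 15711
flange pts range z [19.55160534 55.815674  ]
round centre ~ [466.9 -70.2] 112.2
```

View pics/m1.png

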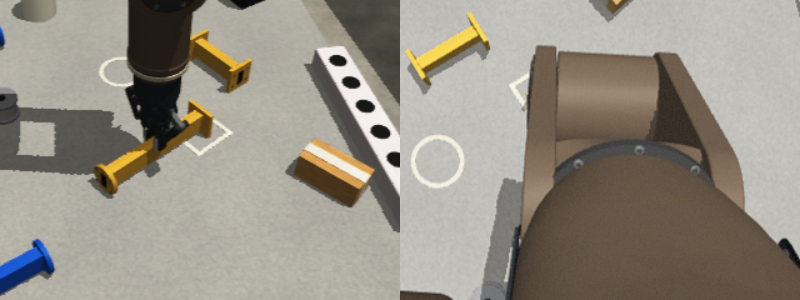

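The square flange stands on the square mark (side crop at 200,120) and the round end hasn't moved. Square end is at about (655,43). Second swing: -88.7° about that point.

```bash
python3 -c "
from h import *
arc(status.get_obs()['ee_pos'][:2],[655,43.3],-88.7,36)"
```

```text
turn -0.493
[-0.24, 0.42] [-0.21, 0.42] [-0.2, 0.44] [-0.18, 0.44] [-0.17, 0.46] [-0.14, 0.45] [-0.12, 0.47] [-0.1, 0.47] [-0.08, 0.47] [-0.06, 0.48] [-0.04, 0.47] [-0.02, 0.48] [0.0, 0.48] [0.02, 0.48] [0.04, 0.48] [0.06, 0.47] [0.08, 0.48] [0.11, 0.46] [0.12, 0.47] [0.14, 0.46] [0.17, 0.45] [0.18, 0.44] [0.2, 0.44] [0.22, 0.42] [0.23, 0.42] [0.26, 0.41] [0.27, 0.39] [0.29, 0.38] [0.3, 0.37] [0.32, 0.36] [0.34, 0.34] [0.35, 0.33] [0.36, 0.31] [0.38, 0.3] [0.39, 0.28] [0.4, 0.26] end [595.84780346 137.84342235]
```

arm_command --increments '[[0,[-0.24,0.42,0],[0,0,-0.493]],[0,[-0.21,0.42,0],[0,0,-0.493]],[0,[-0.2,0.44,0],[0,0,-0.493]],[0,[-0.18,0.44,0],[0,0,-0.493]],[0,[-0.17,0.46,0],[0,0,-0.493]],[0,[-0.14,0.45,0],[0,0,-0.493]],[0,[-0.12,0.47,0],[0,0,-0.493]],[0,[-0.1,0.47,0],[0,0,-0.493]],[0,[-0.08,0.47,0],[0,0,-0.493]],[0,[-0.06,0.48,0],[0,0,-0.493]],[0,[-0.04,0.47,0],[0,0,-0.493]],[0,[-0.02,0.48,0],[0,0,-0.493]]]'

```text
clock: 8.98
ee_pos: [544.1, 40.4, 12.6]
orientation: [0.001, -0.013, 1.0, -0.0]
contact_force: [3.2, -2.9, 4.9]
width: 0.21
grip_force: 59.3
```

arm_command --increments '[[0,[0.0,0.48,0],[0,0,-0.493]],[0,[0.02,0.48,0],[0,0,-0.493]],[0,[0.04,0.48,0],[0,0,-0.493]],[0,[0.06,0.47,0],[0,0,-0.493]],[0,[0.08,0.48,0],[0,0,-0.493]],[0,[0.11,0.46,0],[0,0,-0.493]],[0,[0.12,0.47,0],[0,0,-0.493]],[0,[0.14,0.46,0],[0,0,-0.493]],[0,[0.17,0.45,0],[0,0,-0.493]],[0,[0.18,0.44,0],[0,0,-0.493]],[0,[0.2,0.44,0],[0,0,-0.493]],[0,[0.22,0.42,0],[0,0,-0.493]]]'

```text
clock: 9.98
ee_pos: [557.2, 95.6, 12.6]
orientation: [0.0, 0.242, 0.97, -0.0]
contact_force: [0.6, -5.0, 6.5]
width: 0.215
grip_force: 59.7
```

arm_command --increments '[[0,[0.23,0.42,0],[0,0,-0.493]],[0,[0.26,0.41,0],[0,0,-0.493]],[0,[0.27,0.39,0],[0,0,-0.493]],[0,[0.29,0.38,0],[0,0,-0.493]],[0,[0.3,0.37,0],[0,0,-0.493]],[0,[0.32,0.36,0],[0,0,-0.493]],[0,[0.34,0.34,0],[0,0,-0.493]],[0,[0.35,0.33,0],[0,0,-0.493]],[0,[0.36,0.31,0],[0,0,-0.493]],[0,[0.38,0.3,0],[0,0,-0.493]],[0,[0.39,0.28,0],[0,0,-0.493]],[0,[0.4,0.26,0],[0,0,-0.493]]]'

```text
clock: 10.98
ee_pos: [595.1, 137.1, 12.6]
orientation: [-0.0, 0.482, 0.876, -0.001]
contact_force: [-4.5, -3.0, 11.3]
width: 0.212
grip_force: 60.3
```

Run:
```python
from h import *
round_end()
a=cams.snapshot("side");b=cams.snapshot("wrist")
cv2.imwrite("pics/m2.png",np.hstack([cv2.resize(a["frame"][130:310,260:500],(400,300)),cv2.resize(b["frame"],(400,300))]))
```

```text
t 10.9833 tcp [595.1 137.1  12.6] yaw 122.4 zax [-0.001 -0.001 -1.   ] j6 -0.39 w 0.21195321633187636 F [-4.5 -3.  11.3] g 60.33940315246582
bar pt [578.4 161.3] ang -56.82 width 18.87376418805974 z 46.6 15665
flange pts range z [11.84789971 56.30504739]
round centre ~ [538.8 228.8] 111.7
```

View pics/m2.png

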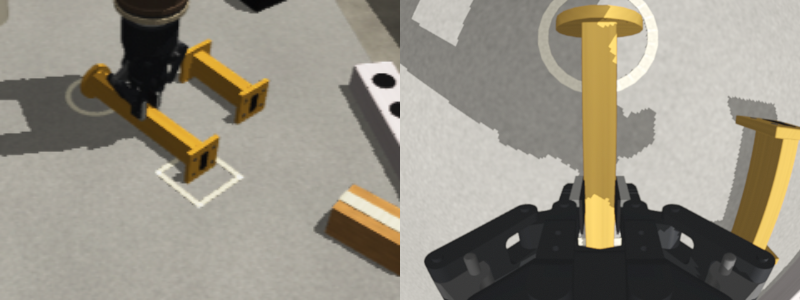

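Round flange is centred on the ring (wrist crop 600,30), and the square flange stands inside the square (side crop 202,170). Releasing and rising.

arm_command --increments '[[0.6,[0,0,0],[0,0,0]],[0.6,[0,0,0],[0,0,0]],[0.6,[0,0,0],[0,0,0]],[0.6,[0,0,0],[0,0,0]],[0.6,[0,0,0],[0,0,0]],[0.6,[0,0,0.5],[0,0,0]],[0.6,[0,0,1],[0,0,0]],[0.6,[0,0,2],[0,0,0]],[0.6,[0,0,3],[0,0,0]],[0.6,[0,0,3],[0,0,0]],[0.6,[0,0,3],[0,0,0]],[0.6,[0,0,3],[0,0,0]]]'

```text
clock: 12.13
ee_pos: [595.3, 137.5, 169.7]
orientation: [0.0, 0.48, 0.877, 0.0]
contact_force: [0.5, 0.9, -0.8]
width: 0.6
grip_force: 0.0
```

arm_command --increments '[[0.6,[0,-2,1],[0,0,0]],[0.6,[0,-3,1],[0,0,0]],[0.6,[0,-3,1],[0,0,0]],[0.6,[0,-3,1],[0,0,0]],[0.6,[0,-3,1],[0,0,0]],[0.6,[0,-3,1],[0,0,0]],[0.6,[0,-3,0],[0,0,0]],[0.6,[0,-3,0],[0,0,0]],[0.6,[0,-3,0],[0,0,0]],[0.6,[0,-3,0],[0,0,0]],[0.6,[0,-3,0],[0,0,0]],[0.6,[0,-2,0],[0,0,0]]]'

```text
clock: 13.13
ee_pos: [595.2, -205.1, 228.3]
orientation: [0.001, 0.481, 0.877, -0.0]
contact_force: [-0.2, -0.1, 0.6]
width: 0.604
grip_force: 0.0
```

Run:
```python
from h import *
tool()
a=cams.snapshot("side");b=cams.snapshot("top")
cv2.imwrite("pics/m3.png",np.hstack([cv2.resize(a["frame"][130:310,260:500],(400,300)),cv2.resize(b["frame"][120:300,180:420],(400,300))]))
for s in(a,b):
    m=brass(s); 
    try: guide(s,np.array([594,136]))
    except Exception as e: print(e)
```

```text
t 13.1333 tcp [ 595.2 -205.1  228.3] yaw 122.56 zax [ 0.001 -0.001 -1.   ] j6 -0.95 w 0.6037214888617314 F [-0.2 -0.1  0.6] g 0.0
brass ((583.912109375, 23.914505004882812), (123.58235168457031, 505.5986328125), 2.3050782680511475) ends [532.1 227.8] [621.7  87.5] len 166.45626851562645 ang -57.5 zmax 49.9247102079
brass ((592.064697265625, 139.69415283203125), (53.028873443603516, 233.66586303710938), 32.86405563354492) ends [655.  42.] [533.4 232.1] len 225.65352889546682 ang 122.6 zmax 54.78360735575803
```

View pics/m3.png

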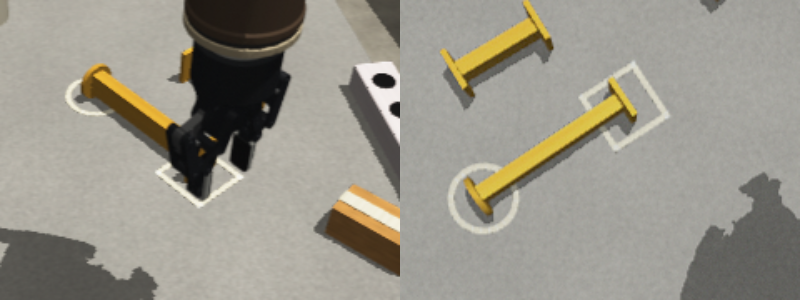

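The top view shows both flanges inside their outlines: centres at about (653,45) and (535.5,229), within about 3 mm of the marks. The arm is clear, so I'm handing in.

```bash
python3 -c "
from rig import sign_off; print(sign_off())"
```

```text
the job is handed in; nothing more can be done
None
```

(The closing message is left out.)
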